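Rack the date stamps in reverse order

ROBOT

A 7-joint arm with a two-finger parallel gripper is mounted at the origin on a cart in front of the work surface, level with it; the furniture and walls round the work are solid. World frame = base frame: x ahead of the robot, y to its left, z up, the work surface at z = 0. Lengths are in m, angles in rad, forces in N, time in s.
With the tool pointing down it reaches from about 0.4 to 0.85 m from the base axis. Payload 10.4 kg.
Tool frame: the origin (TCP) lies midway between the tips of the shut fingers; the grasp point (between the pads) lies 19 mm behind it (manip.tcp_to_grasp is the distance from the TCP to the grasp point, in m); z points along the fingers, y is the line along which they close (so a half turn about z gives the same grasp; the last joint's range is limited). The gripper opens to 85 mm and grips with 20 to 120 N. Pads are 22 mm wide; open, the fingers measure 114 mm over their backs; the gripper's body (76 mm by 85 mm) begins 54 mm behind the grasp point. The pads swing forward as they close: fully open they stand 13 mm farther back than shut.
Start: joints at [1.077, 0.332, -0.065, 1.46, 0.022, 1.35, -0.088], TCP at [0.284, -0.557, 0.231] pointing down, gripper open.
Joint ranges: [-2.6, 2.6], [-0.5, 2.12], [-1.47, 1.34], [0.16, 2.42], [-1.27, 4.41], [0.06, 2.06], [-2.6, 2.6]. Speed limits (rad/s): [2.22, 2.22, 2.79, 2.79, 3.14, 3.14, 3.14].

INTERFACE

Orientations are given as a unit quaternion [x, y, z, w].
In Python, from workcell import manip gives the robot as it stands.
- The arm moves only by the shell command python3 -m jog 'ROWS' [FORCE]. ROWS is a JSON object of lists of equal length, an entry for each row: "offset": the shift along the world's x, y, z in m, a list of three; "yaw": the turn about the world's z in degrees; "jaw": the closure, from 0 (fully open) to 1 (shut). A call has 1 to 20 rows; each row shifts and turns the commanded pose from where the row before left it; what a row does not reach is not made up. A row lasts 1/12 s, in which the tool goes at most 41.7 mm and 7.16 degrees, less where a joint would pass 70% of its speed; a pose out of reach is approached as far as the arm can. A call is refused whole if a number of a shift passes 0.0417 or a number of a turn 7.16, either way. A call with a gripper value outside its range is refused whole. The fingers move at their own pace and stop on an object; FORCE is the grip in N (left out, the last holds). Time passes only in rows, so rows that do not move let the fingers close. It gives the time, the measured TCP pose, the force, the opening and the grip force at its end, in the units of the state.
- manip.get_obs(): the state, without advancing time (a new reading comes with each control period).
- manip.camera(name): name is "scene" or "top" or "wrist"; returns a dict with "frame" (400x640x3 uint8, red, green, blue), "camera_matrix" (3x3 intrinsics, pixels), "eye" and "attitude" of the camera in the world; the wrist camera has in their place "hand_eye" (4x4, takes a point from camera to tool coordinates, whose origin is the TCP and whose axes are the flange's). Camera axes: x right, y up, looking along -z (the intrinsics and any distortion apply to the point x, -y, -z); pixel columns grow to the right and rows downward; lengths in m; the calibration is good to about 2 mm. A picture is of the moment at which its call begins: read the wrist's pose just before it. There is no depth.
- manip.hand_in(): hands the job in; it is judged then, once.
Trained networks look in a picture, given as the dict that the camera call returned (one of the last four; its "shot" number tells which), for a name from the list of things; names that differ only in an ending like _2 or _b are one class to them, and where a whole thing is asked for, a point or a joint stands for the part that bears it (a point fixed in the world has none). Each returns a list of dicts, best first, with "score" (0 to 1); they miss things now and then, are a little off and sometimes report something else, mostly with a low value. They report only what shows in the picture. A call takes as long as a camera call. They do not tell look-alikes from the thing itself.
- manip.masks_of(picture, name): "region" (400x640 bool, what is visible of it).
- manip.tip_of(picture, name): "at" ([x, y, z] in m, in world coordinates, good to about 4 mm: a listed point, or the origin of a listed thing).
The state is a dict: "clock": time; "joint_pos": joint angles; "joint_velocities": joint speeds; "tau": joint torques, N m; "position": TCP position; "ee_rot": TCP orientation; "ft_force": force on the tool from outside, world axes, zero at the start; "torque": the same for the moment, N m; "grip_width": opening from 0.0 (shut) to 1.0 (fully open); "grasp_force": force on a finger pad.
Only numpy, scipy, OpenCV 4.12 (cv2) and the standard library are available. Lean on these libraries where they do the work, as an engineer would, in place of code of your own. Each camera call takes 0.05 s, during which the arm holds its last target. There are 200 camera calls.

TASK

Move the four date stamps from the row of ink pads to the wooden rack, in reverse order: the stamp from the leftmost pad goes into the rightmost pocket, the next one into the pocket beside it, and so on until the stamp from the rightmost pad is in the leftmost pocket. Each stamp must end standing upright and flat on the floor of its pocket, its oblong foot lengthwise and square in the oblong pocket. Do not knock any stamp over, and leave the kitchen timer, the tally counter and the roll of brown tape beside the work where they are.

Things in the scene. Friction and masses are not known exactly. Their poses are not given: they have to be found in the camera images.
- stamp_red: Loose red date stamp, 50 g, 80 mm tall: turned brown handle on an oblong wooden foot, a red disc on top and a red band round the foot. Origin: centre of its underside, z up. Foot 26 (x) x 42 (y) x 23 mm; round tapering handle from 28 to 78 mm up, at most 26 mm in diameter near the top; grip it about 55 mm up. Starts upright on the pad of its colour.
- stamp_blue: Loose blue date stamp, 50 g, 80 mm tall: turned brown handle on an oblong wooden foot, a blue disc on top and a blue band round the foot. Origin: centre of its underside, z up. Foot 26 (x) x 42 (y) x 23 mm; round tapering handle from 28 to 78 mm up, at most 26 mm in diameter near the top; grip it about 55 mm up. Starts upright on the pad of its colour.
- stamp_green: Loose green date stamp, 50 g, 80 mm tall: turned brown handle on an oblong wooden foot, a green disc on top and a green band round the foot. Origin: centre of its underside, z up. Foot 26 (x) x 42 (y) x 23 mm; round tapering handle from 28 to 78 mm up, at most 26 mm in diameter near the top; grip it about 55 mm up. Starts upright on the pad of its colour.
- stamp_yellow: Loose yellow date stamp, 50 g, 80 mm tall: turned brown handle on an oblong wooden foot, a yellow disc on top and a yellow band round the foot. Origin: centre of its underside, z up. Foot 26 (x) x 42 (y) x 23 mm; round tapering handle from 28 to 78 mm up, at most 26 mm in diameter near the top; grip it about 55 mm up. Starts upright on the pad of its colour.
- pad_red: Fixed ink pad, red face in a black shell, 70 (x) x 56 (y) x 13 mm; origin at the centre of its underside, flat top 13 mm above. The four pads stand in a row in the metal tray, in an order that changes from start to start.
- pad_blue: Fixed ink pad, blue face in a black shell, 70 (x) x 56 (y) x 13 mm; origin at the centre of its underside, flat top 13 mm above. The four pads stand in a row in the metal tray, in an order that changes from start to start.
- pad_green: Fixed ink pad, green face in a black shell, 70 (x) x 56 (y) x 13 mm; origin at the centre of its underside, flat top 13 mm above. The four pads stand in a row in the metal tray, in an order that changes from start to start.
- pad_yellow: Fixed ink pad, yellow face in a black shell, 70 (x) x 56 (y) x 13 mm; origin at the centre of its underside, flat top 13 mm above. The four pads stand in a row in the metal tray, in an order that changes from start to start.
- pad_tray: Fixed shallow metal tray, 84 (x) x 284 (y) x 11 mm; origin at the centre of its underside, x away from the robot, y to its left, within 0.15 rad. Four ink pads stand in it, centred at x = 0, y = +99, +33, -33, -99 mm (left to right), undersides 5 mm up: the stamps on them stand 18 mm above the table.
- stamp_rack: Fixed low light-wood rack, 82 (x) x 260 (y) x 16 mm; origin at the centre of its underside, x away from the robot, y to its left, within 0.15 rad. Four empty pockets, centred at x = 0, y = +90, +30, -30, -90 mm (left to right), each 62 (x) x 44 (y) mm, floor 6 mm up, walls up to 16 mm. A stamp's foot goes long side (its y) along rack x, either way round.
Things that resemble listed ones, but are neither listed nor needed, are in the scene too. What is shaped like the stamp_green but turquoise is not meant.

How it is judged:
At the end, for the whole second after the job is handed in: Stamps of pads 1 to 4 from the left are in pockets 4 to 1: each within 14 mm of the pocket centre along both rack axes, underside within 4 mm of its floor, upright within 0.1 rad, foot's long side within 0.35 rad of the rack's x, released and at rest (((y of pad_red in the frame of pad_tray between 0.079 and 0.119 m and y of stamp_red in the frame of stamp_rack between -0.104 and -0.076 m) or (y of pad_red in the frame of pad_tray between 0.013 and 0.053 m and y of stamp_red in the frame of stamp_rack between -0.044 and -0.016 m) or (y of pad_red in the frame of pad_tray between -0.053 and -0.013 m and y of stamp_red in the frame of stamp_rack between 0.016 and 0.044 m) or (y of pad_red in the frame of pad_tray between -0.119 and -0.079 m and y of stamp_red in the frame of stamp_rack between 0.076 and 0.104 m)) and x of stamp_red in the frame of stamp_rack between -0.014 and 0.014 m and z of stamp_red in the frame of stamp_rack between 0.002 and 0.01 m and angle between each of stamp_red, stamp_blue, stamp_green, stamp_yellow's own z axis and vertical below 0.1 rad and angle between the y axis of each of stamp_red, stamp_blue, stamp_green, stamp_yellow and the x axis of stamp_rack, either way round below 0.35 rad and linear speed of each of stamp_red, stamp_blue, stamp_green, stamp_yellow below 0.02 m/s and angular speed of each of stamp_red, stamp_blue, stamp_green, stamp_yellow below 0.2 rad/s and ((y of pad_blue in the frame of pad_tray between 0.079 and 0.119 m and y of stamp_blue in the frame of stamp_rack between -0.104 and -0.076 m) or (y of pad_blue in the frame of pad_tray between 0.013 and 0.053 m and y of stamp_blue in the frame of stamp_rack between -0.044 and -0.016 m) or (y of pad_blue in the frame of pad_tray between -0.053 and -0.013 m and y of stamp_blue in the frame of stamp_rack between 0.016 and 0.044 m) or (y of pad_blue in the frame of pad_tray between -0.119 and -0.079 m and y of stamp_blue in the frame of stamp_rack between 0.076 and 0.104 m)) and x of stamp_blue in the frame of stamp_rack between -0.014 and 0.014 m and z of stamp_blue in the frame of stamp_rack between 0.002 and 0.01 m and ((y of pad_green in the frame of pad_tray between 0.079 and 0.119 m and y of stamp_green in the frame of stamp_rack between -0.104 and -0.076 m) or (y of pad_green in the frame of pad_tray between 0.013 and 0.053 m and y of stamp_green in the frame of stamp_rack between -0.044 and -0.016 m) or (y of pad_green in the frame of pad_tray between -0.053 and -0.013 m and y of stamp_green in the frame of stamp_rack between 0.016 and 0.044 m) or (y of pad_green in the frame of pad_tray between -0.119 and -0.079 m and y of stamp_green in the frame of stamp_rack between 0.076 and 0.104 m)) and x of stamp_green in the frame of stamp_rack between -0.014 and 0.014 m and z of stamp_green in the frame of stamp_rack between 0.002 and 0.01 m and ((y of pad_yellow in the frame of pad_tray between 0.079 and 0.119 m and y of stamp_yellow in the frame of stamp_rack between -0.104 and -0.076 m) or (y of pad_yellow in the frame of pad_tray between 0.013 and 0.053 m and y of stamp_yellow in the frame of stamp_rack between -0.044 and -0.016 m) or (y of pad_yellow in the frame of pad_tray between -0.053 and -0.013 m and y of stamp_yellow in the frame of stamp_rack between 0.016 and 0.044 m) or (y of pad_yellow in the frame of pad_tray between -0.119 and -0.079 m and y of stamp_yellow in the frame of stamp_rack between 0.076 and 0.104 m)) and x of stamp_yellow in the frame of stamp_rack between -0.014 and 0.014 m and z of stamp_yellow in the frame of stamp_rack between 0.002 and 0.01 m); the robot touches nothing.
It fails at once if a stamp is knocked over (angle between any of stamp_red, stamp_blue, stamp_green, stamp_yellow's own z axis and vertical above 1 rad).
It fails at once if the kitchen timer, the tally counter or the roll of tape is moved more than 20 mm (distance of any of dial_timer, tally_counter, tape_roll from where it was at the start of the episode above 0.02 m).
It also fails if it takes over 93 s, if anything falls off the work surface, if the arm or the gripper's body presses on something with over 40 N, if the wrist force passes 120 N, or if a joint passes its speed limit or range.

## Working session

There is one attempt and no reset: what is moved stays moved. The work goes in short steps, Python scripts to look and compute and a shell command to move; the robot and the scene stay as the last step left them, time stands still between calls to the robot, and variables do not carry over. Pictures are saved under pics/ and viewed, at most 14 in all, crops included, and the job is handed in when it is done.

```bash
mkdir -p pics; ls; cat > h.py <<'E'
import numpy as np, cv2
from workcell import manip
from scipy.spatial.transform import Rotation as R
def save(p,n): cv2.imwrite('pics/'+n,cv2.cvtColor(p["frame"],cv2.COLOR_RGB2BGR))
E
python3 - <<'E'
from h import *
o=manip.get_obs(); print({k:np.round(v,3).tolist() for k,v in o.items()})
for c in ("top","scene"):
    p=manip.camera(c); save(p,c+'0.png'); print(c,p["eye"],p["attitude"],p["camera_matrix"],[k for k in p])
    for n in ["stamp_red","stamp_blue","stamp_green","stamp_yellow","pad_red","pad_blue","pad_green","pad_yellow","pad_tray","stamp_rack"]:
        print(n,[(np.round(d["at"],3).tolist(),round(d["score"],2)) for d in manip.tip_of(p,n)][:3])
E
```

```text
pics
{'clock': 0.0, 'joint_pos': [1.077, 0.333, -0.065, 1.461, 0.022, 1.35, -0.088], 'joint_velocities': [0.001, 0.0, -0.0, -0.001, 0.001, -0.0, -0.001], 'tau': [0.001, -62.544, 0.049, -39.161, 0.016, 0.01, 0.0], 'position': [0.283, -0.557, 0.231], 'ee_rot': [0.972, 0.233, -0.0, -0.001], 'ft_force': [-0.511, 0.875, -0.175], 'torque': [-0.056, -0.038, 0.042], 'grasp_force': 0.0, 'grip_width': 1.0}
top [ 0.45206844 -0.02915797  0.88106215] [ 0.03224269 -0.02252489 -0.70629151  0.70682766] [[404.48431768   0.         312.46127122]
 [  0.         404.48431768 208.55089095]
 [  0.           0.           1.        ]] ['frame', 'camera_matrix', 'eye', 'attitude', 'shot']
stamp_red [([0.447, -0.125, 0.016], 0.78)]
stamp_blue []
stamp_green [([0.566, -0.106, 0.002], 0.85), ([0.452, -0.06, 0.017], 0.66)]
stamp_yellow [([0.459, 0.076, 0.018], 0.61)]
pad_red [([0.44, -0.116, 0.006], 0.56), ([0.467, 0.074, 0.004], 0.47)]
pad_blue [([0.456, 0.01, 0.005], 0.62)]
pad_green [([0.449, -0.054, 0.004], 0.93)]
pad_yellow [([0.469, 0.076, 0.004], 0.83)]
pad_tray [([0.456, -0.021, -0.002], 0.59), ([0.464, 
[... 156 characters left out ...]
[[390.40795015   0.         311.83807048]
 [  0.         390.40795015 196.10896858]
 [  0.           0.           1.        ]] ['frame', 'camera_matrix', 'eye', 'attitude', 'shot']
stamp_red [([0.442, -0.122, 0.018], 0.66)]
stamp_blue [([0.464, 0.004, 0.021], 0.72)]
stamp_green [([0.449, -0.054, 0.018], 0.7), ([0.57, -0.111, 0.001], 0.58)]
stamp_yellow [([0.462, 0.072, 0.016], 0.71), ([0.448, -0.058, 0.006], 0.43)]
pad_red [([0.439, -0.121, 0.006], 0.56)]
pad_blue [([0.46, 0.013, 0.006], 0.93)]
pad_green [([0.447, -0.06, 0.004], 0.58)]
pad_yellow [([0.464, 0.078, 0.005], 0.84)]
pad_tray [([0.451, -0.022, 0.002], 0.76)]
stamp_rack [([0.464, 0.077, 0.006], 0.67), ([0.632, 0.082, 0.004], 0.61)]
```

View pics/top0.png

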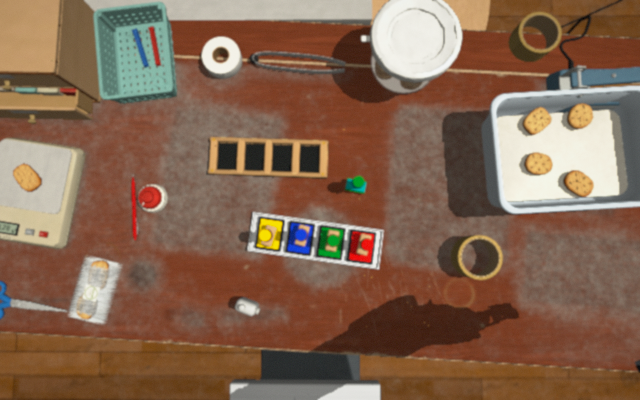

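View pics/scene0.png

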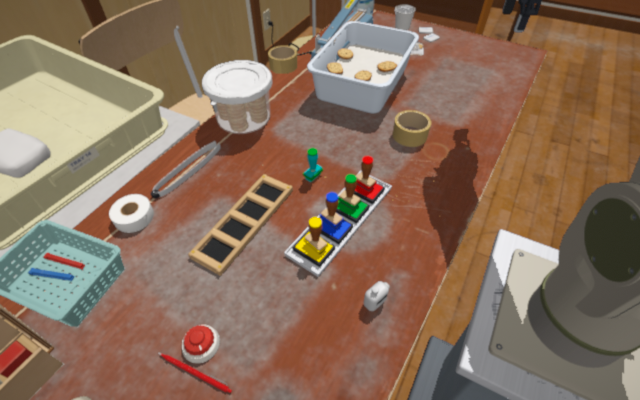

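The top view shows the tray with yellow (268,233), blue (300,238), green (332,242) and red (364,246), left to right. The empty rack is at (268,157). There are two green candidates: (332,242), true green on the green pad, and (357,185), turquoise and standing on the table, so a decoy. The true one fits. I'll confirm it in one crop and measure the rack and tray.

```bash
cat >> h.py <<'E'
def ray(p,uv,T=None):
    K=p["camera_matrix"]; uv=np.atleast_2d(uv).astype(float)
    d=np.c_[(uv[:,0]-K[0,2])/K[0,0],-(uv[:,1]-K[1,2])/K[1,1],-np.ones(len(uv))]
    if T is None: Rm,e=R.from_quat(p["attitude"]).as_matrix(),np.array(p["eye"])
    else: Rm,e=T[:3,:3],T[:3,3]
    return e,d@Rm.T
def plane(p,uv,z,T=None):
    e,d=ray(p,uv,T); return (e+d*((z-e[2])/d[:,2])[:,None])[:,:2]
def wristT(o,p):
    A=np.eye(4);A[:3,:3]=R.from_quat(o["ee_rot"]).as_matrix();A[:3,3]=o["position"]; return A@np.array(p["hand_eye"])
def rect(p,m,z,T=None):
    m=m.astype(np.uint8); c=max(cv2.findContours(m,0,2)[0],key=cv2.contourArea).reshape(-1,2)
    q=plane(p,c,z,T).astype(np.float32)*1000; r=cv2.minAreaRect(q)
    b=cv2.boxPoints(r); e=[b[1]-b[0],b[2]-b[1]]; e=max(e,key=np.linalg.norm); a=np.degrees(np.arctan2(e[1],e[0]))%180
    return np.round(r[0],1),np.round(r[1],1),round(a,1)
E
python3 - <<'E'
from h import *
p=manip.camera("top")
for n,z in (("stamp_rack",.016),("pad_tray",.011)):
    for d in manip.masks_of(p,n)[:2]: print(n,d["score"],rect(p,d["region"],z))
c=p["frame"][130:280,200:400]; c=cv2.resize(c,(800,600),interpolation=cv2.INTER_CUBIC)
cv2.imwrite('pics/crop1.png',c[:,:,::-1])
w=manip.camera("wrist"); print(np.round(w["hand_eye"],3).tolist(),w["camera_matrix"][0])
E
```

```text
stamp_rack 0.84 (array([630.6,  79.6]), array([262.1,  85.4]), np.float32(88.0))
pad_tray 0.68 (array([ 443.4, -129.4]), array([34.7, 43.9]), np.float32(168.3))
pad_tray 0.67 (array([451.9, -23.8]), array([285.5,  87. ]), np.float32(82.2))
[[-0.0, 0.964, 0.266, 0.068], [1.0, 0.0, 0.0, -0.0], [0.0, 0.266, -0.964, -0.143], [0.0, 0.0, 0.0, 1.0]] [286.24412428   0.         322.30529273]
```

View pics/crop1.png

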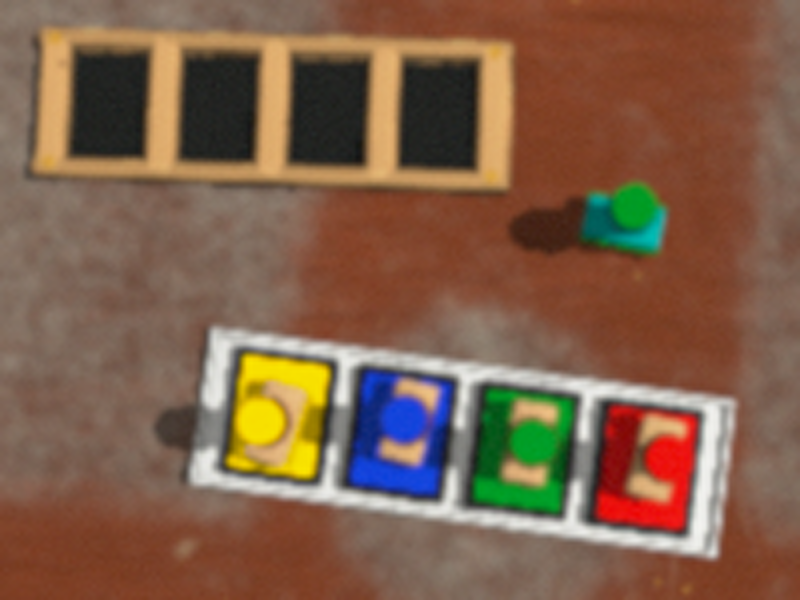

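The crop confirms it: the true green stamp stands on the green pad at crop (530,440). The decoy at crop (630,220) has a turquoise foot and stands on the table. The feet lie roughly along world x, so only small turns are needed. Next I move above the work for a wrist view.

```bash
python3 -m jog '{"offset":[[0.0124,0.0289,0],[0.0124,0.0289,0],[0.0124,0.0289,0],[0.0124,0.0289,0],[0.0124,0.0289,0],[0.0124,0.0289,0],[0.0124,0.0289,0],[0.0124,0.0289,0],[0.0124,0.0289,0],[0.0124,0.0289,0],[0.0124,0.0289,0],[0.0124,0.0289,0],[0.0124,0.0289,0],[0.0124,0.0289,0],[0.0124,0.0289,0],[0.0124,0.0289,0],[0.0124,0.0289,0],[0.0124,0.0289,0],[0.0124,0.0289,0],[0.0124,0.0289,0]],"yaw":[3.15,3.15,3.15,3.15,3.15,3.15,3.15,3.15,3.15,3.15,3.15,3.15,3.15,3.15,3.15,3.15,3.15,3.15,3.15,3.15],"jaw":[0,0,0,0,0,0,0,0,0,0,0,0,0,0,0,0,0,0,0,0]}' 40
python3 -m jog '{"offset":[[0,0,0],[0,0,0],[0,0,0]],"yaw":[0,0,0],"jaw":[0,0,0]}'
cat > look.py <<'E'
from h import *
import sys
o=manip.get_obs(); w=manip.camera("wrist"); T=wristT(o,w); save(w,sys.argv[1])
x=R.from_quat(o["ee_rot"]).as_matrix(); print("tcp",np.round(o["position"],4),"closing axis deg",np.degrees(np.arctan2(x[1,1],x[0,1])).round(1),"j",np.round(o["joint_pos"],2))
for n in ["stamp_yellow","stamp_blue","stamp_green","stamp_red"]:
    for d in manip.tip_of(w,n)[:2]: print(n,np.round(d["at"],3),round(d["score"],2))
for n,z in (("stamp_rack",.016),("pad_tray",.011)):
    for d in manip.masks_of(w,n)[:2]: print(n,round(d["score"],2),rect(w,d["region"],z,T))
hsv=cv2.cvtColor(w["frame"],cv2.COLOR_RGB2HSV); m=(hsv[...,2]<60).astype(np.uint8)
for c in cv2.findContours(m,0,2)[0]:
    a=cv2.contourArea(c)
    if a>500: b=np.zeros(m.shape,np.uint8); cv2.drawContours(b,[c],-1,1,-1); print("dark",rect(w,b,.012,T),a)
np.savez('wr.npz',frame=w["frame"],K=w["camera_matrix"],T=T)
E
python3 look.py w1.png
```

```text
clock: 2.97
position: [0.532, 0.0224, 0.2316]
ee_rot: [0.706, 0.708, 0.0, 0.0]
ft_force: [0.7, -0.5, -0.0]
grip_width: 1.0
grasp_force: 0.0
clock: 3.22
position: [0.5314, 0.0205, 0.2312]
ee_rot: [0.707, 0.707, -0.0, 0.0]
ft_force: [0.1, -1.7, 0.5]
grip_width: 1.0
grasp_force: 0.0
tcp [0.5314 0.0205 0.2312] closing axis deg -0.1 j [ 0.45  0.18 -0.64  1.68  0.11  1.32 -0.21]
stamp_yellow [0.463 0.07  0.022] 0.83
stamp_blue [0.463 0.005 0.02 ] 0.8
stamp_green [ 0.569 -0.11  -0.001] 0.87
stamp_green [ 0.452 -0.056  0.02 ] 0.83
stamp_red [ 0.443 -0.123  0.015] 0.92
stamp_rack 0.88 (array([633. ,  82.4]), array([257.3,  83.4]), np.float32(88.0))
stamp_rack 0.37 (array([ 434.1, -157.8]), array([90.1, 45. ]), np.float32(74.7))
pad_tray 0.64 (array([454.1, -21.6]), array([283.4,  84.4]), np.float32(82.1))
dark (array([ 526.9, -190.3]), array([ 336.6, 1044.6]), np.float32(179.9)) 51522.0
dark (array([629.7,  -7.6]), array([41.6, 57.8]), np.float32(178.0)) 1278.5
dark (array([631.7,  52. ]), array([42.8, 57.8]), np.float32(178.0)) 1501.5
dark (array([209.9,  19.4]), array([188. ,  42.9]), np.float32(89.7)) 4027.5
dark (array([633.7, 111.4]), array([42.5, 57.8]), np.float32(178.3)) 1728.0
dark (array([635.9, 171.1]), array([41.4, 58. ]), np.float32(178.0)) 1941.0
```

View pics/w1.png

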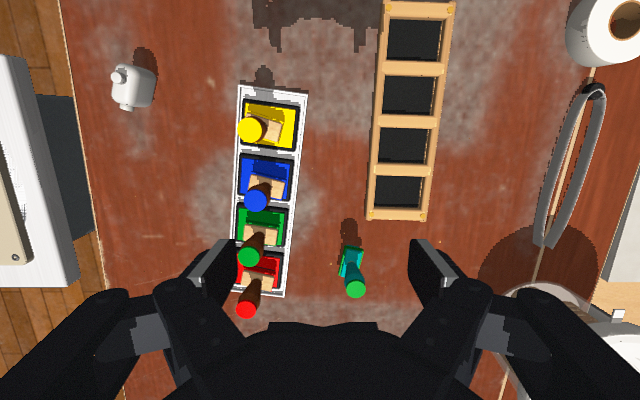

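The wrist view shows the stamps at yellow (250,129), blue (256,201), green (249,257) and red (246,311), and the rack pockets at (412,40) to (400,192). Pocket positions are good. Next: rectify the tray for foot angles, and triangulate the discs.

```bash
python3 - <<'E'
from h import *
z=np.load('wr.npz'); w={"camera_matrix":z["K"],"frame":z["frame"]}; T=z["T"]; K=z["K"]
t=manip.camera("top")
n="yellow blue green red".split()
a=plane(t,[(265.5,235),(301.2,234.2),(333.7,240.5),(367,244.5)],.098); b=plane(w,[(250,129),(256,201),(249,257),(246,311)],.098,T)
for i in range(4): print(n[i],a[i].round(4),b[i].round(4))
# rectify: columns = -y, rows = -x, 2.7px/mm, at z=.041 ; wrist left, top below
def rectf(p,Rm,e,zz,s=2700,x0=.51,y0=.115,W=760,H=290):
    u,v=np.meshgrid(np.arange(W),np.arange(H)); P=np.stack([x0-v/s,y0-u/s,np.full(u.shape,zz)],-1)-e
    c=P@Rm; Kp=p["camera_matrix"]; mx=Kp[0,0]*c[...,0]/-c[...,2]+Kp[0,2]; my=Kp[1,1]*-c[...,1]/-c[...,2]+Kp[1,2]
    return cv2.remap(p["frame"],mx.astype(np.float32),my.astype(np.float32),cv2.INTER_CUBIC)
A=rectf(w,T[:3,:3],T[:3,3],.041); B=rectf(t,R.from_quat(t["attitude"]).as_matrix(),np.array(t["eye"]),.041)
cv2.imwrite('pics/rect.png',np.vstack([A,B])[:,:,::-1])
E
```

```text
yellow [0.4615 0.0725] [0.4641 0.0762]
blue [0.4631 0.0034] [0.4653 0.0054]
green [ 0.4511 -0.0594] [ 0.4539 -0.0568]
red [ 0.4435 -0.1234] [ 0.4458 -0.124 ]
```

View pics/rect.png

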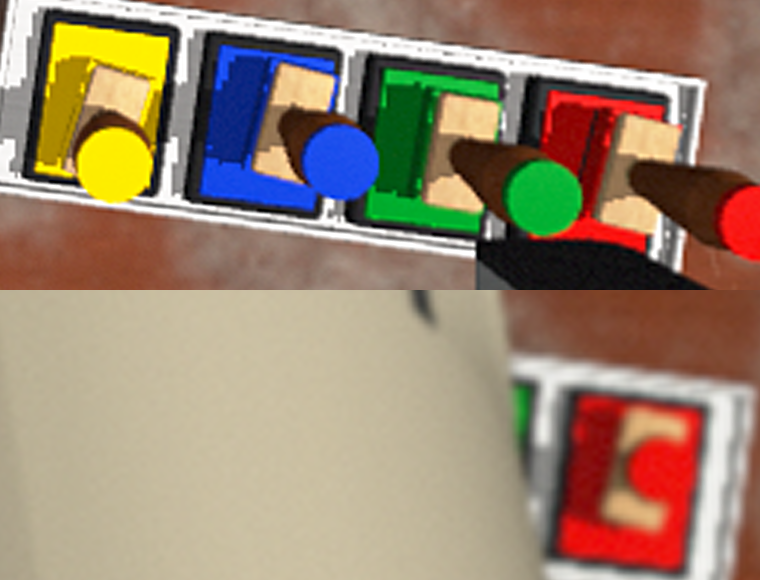

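Foot long axes (world, from +x): yellow about -14.7°, blue -11.5°, green -6.2°, red -11.5°; the target is -2°. Picking yellow first.

```bash
python3 -m jog '{"offset":[[-0.0114,0.009,-0.014],[-0.0114,0.009,-0.014],[-0.0114,0.009,-0.014],[-0.0114,0.009,-0.014],[-0.0114,0.009,-0.014],[-0.0114,0.009,-0.014],[0,0,0],[0,0,0],[0,0,0],[0,0,0]],"yaw":[0,0,0,0,0,0,0,0,0,0],"jaw":[0,0,0,0,0,0,0,0,0,0]}' 40 && python3 look.py w2.png
```

```text
clock: 4.45
position: [0.4642, 0.0744, 0.1482]
ee_rot: [0.708, 0.707, 0.001, 0.001]
ft_force: [0.7, -0.6, -0.3]
grip_width: 0.997
grasp_force: 0.0
tcp [0.4642 0.0744 0.1482] closing axis deg -0.1 j [ 0.41  0.11 -0.69  1.93  0.08  1.12 -0.32]
stamp_yellow [0.464 0.072 0.021] 0.93
stamp_blue [0.465 0.008 0.018] 0.9
stamp_green [ 0.451 -0.056  0.018] 0.97
stamp_green [ 0.57  -0.109 -0.002] 0.68
stamp_rack 0.9 (array([630.6,  81.8]), array([257.5,  89.1]), np.float32(88.3))
pad_tray 0.72 (array([458.2,  14.4]), array([214.3,  85.6]), np.float32(82.3))
dark (array([462.4, -92.6]), array([218.5, 804.6]), np.float32(179.8)) 52723.5
dark (array([630.9,  52.7]), array([41., 55.]), np.float32(178.0)) 1949.0
dark (array([633. , 112.1]), array([42.4, 55.1]), np.float32(178.0)) 2392.0
dark (array([635.1, 171.1]), array([42. , 54.9]), np.float32(178.0)) 2836.0
```

View pics/w2.png

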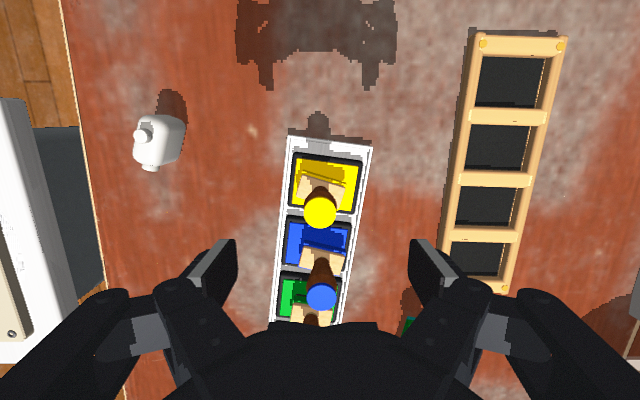

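The wrist view has the yellow disc at (320,212), centred between the fingers. Descending and gripping.

```bash
python3 -m jog '{"offset":[[0,0,-0.012],[0,0,-0.012],[0,0,-0.012],[0,0,-0.012],[0,0,-0.012],[0,0,-0.012],[0,0,-0.012],[0,0,-0.012],[0,0,0],[0,0,0],[0,0,0],[0,0,0],[0,0,0],[0,0,0],[0,0,0],[0,0,0],[0,0,0],[0,0,0]],"yaw":[0,0,0,0,0,0,0,0,0,0,0,0,0,0,0,0,0,0],"jaw":[0,0,0,0,0,0,0,0,0,0,1,1,1,1,1,1,1,1]}' 40
```

```text
clock: 6.3
position: [0.4634, 0.0751, 0.0517]
ee_rot: [0.707, 0.707, 0.0, 0.0]
ft_force: [-1.0, 0.8, 5.0]
grip_width: 0.272
grasp_force: 39.0
```

```bash
python3 -m jog '{"offset":[[0,0,0.006],[0,0,0.014],[0,0,0.019],[0,0,0.019],[0,0,0.019],[0,0,0.019],[0.0139,-0.0069,0],[0.0139,-0.0069,0],[0.0139,-0.0069,0],[0.0139,-0.0069,0],[0.0139,-0.0069,0],[0.0139,-0.0069,0],[0.0139,-0.0069,0],[0.0139,-0.0069,0],[0.0139,-0.0069,0],[0.0139,-0.0069,0],[0.0139,-0.0069,0],[0.0139,-0.0069,0],[0,0,0],[0,0,0]],"yaw":[0,0,0,0,0,0,1.06,1.06,1.06,1.06,1.06,1.06,1.06,1.06,1.06,1.06,1.06,1.06,0,0],"jaw":[1,1,1,1,1,1,1,1,1,1,1,1,1,1,1,1,1,1,1,1]}' && python3 look.py w3.png
```

```text
clock: 7.97
position: [0.6299, -0.0081, 0.147]
ee_rot: [0.625, 0.781, 0.0, -0.0]
ft_force: [-0.7, -0.5, -1.1]
grip_width: 0.278
grasp_force: 39.3
tcp [ 0.6299 -0.0081  0.147 ] closing axis deg 12.6 j [ 0.41  0.47 -0.62  1.53  0.28  1.24 -0.03]
stamp_yellow [ 0.63  -0.011  0.115] 0.93
stamp_yellow [0.456 0.012 0.008] 0.45
stamp_blue [0.464 0.007 0.017] 0.88
stamp_green [ 0.574 -0.109 -0.   ] 0.85
stamp_green [ 0.449 -0.058  0.017] 0.83
stamp_red [ 0.442 -0.125  0.014] 0.61
stamp_red [0.464 0.005 0.016] 0.21
stamp_rack 0.65 (array([633.7,  61. ]), array([216.2,  82.6]), np.float32(88.0))
pad_tray 0.87 (array([455.7, -21.6]), array([284.4,  88.4]), np.float32(82.2))
dark (array([ 405.6, -158. ]), array([51.6, 30.4]), np.float32(55.2)) 592.5
dark (array([ 665.4, -163.9]), array([780.6, 229.7]), np.float32(12.6)) 60091.0
dark (array([448.1, -98.9]), array([ 50.4, 103.2]), np.float32(133.9)) 1223.5
dark (array([630.9,  -7.5]), array([41.6, 57.9]), np.float32(177.9)) 2227.0
dark (array([449. , -53.6]), array([57.7, 72.3]), np.float32(171.8)) 830.0
dark (array([632.8,  51.8]), array([43.1, 57.7]), np.float32(178.0)) 2742.5
dark (array([457.9,  10.6]), array([58.1, 72.3]), np.float32(172.2)) 1310.0
dark (array([635., 111.]), array([42.1, 58.2]), np.float32(178.0)) 3240.0
dark (array([467.1,  76.7]), array([55.7, 72.3]), np.float32(172.3)) 5380.0
dark (array([638. , 151.8]), array([59.4, 15.8]), np.float32(12.6)) 810.0
```

View pics/w3.png

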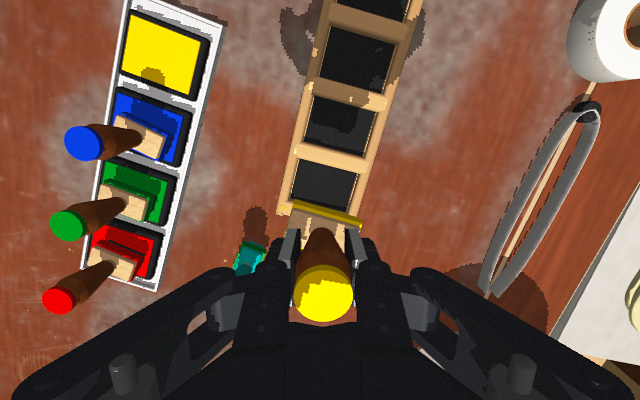

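The stamp hangs upright in the grip, its foot's front edge (290,203)–(362,224) parallel to the pocket bars. Lowering and releasing.

```bash
python3 -m jog '{"offset":[[0,0.001,-0.015],[0,0,-0.018],[0,0,-0.018],[0,0,-0.018],[0,0,-0.015],[0,0,-0.010],[0,0,-0.006],[0,0,-0.006],[0,0,0],[0,0,0],[0,0,0]],"yaw":[0,0,0,0,0,0,0,0,0,0,0],"jaw":[1,1,1,1,1,1,1,1,1,1,1]}'
```

```text
clock: 9.23
position: [0.6304, -0.0068, 0.0422]
ee_rot: [0.625, 0.781, 0.0, 0.001]
ft_force: [-0.1, 0.4, -1.6]
grip_width: 0.278
grasp_force: 39.3
```

```bash
python3 -m jog '{"offset":[[0,0,-0.0015],[0,0,0],[0,0,0]],"yaw":[0,0,0],"jaw":[1,1,1]}'
```

```text
clock: 9.48
position: [0.63, -0.0068, 0.0401]
ee_rot: [0.625, 0.781, 0.0, 0.0]
ft_force: [0.3, 1.0, -0.6]
grip_width: 0.27
grasp_force: 39.3
```

```bash
python3 -m jog '{"offset":[[0,0,0],[0,0,0],[0,0,0],[0,0,0],[0,0,0],[0,0,0],[0,0,0.012],[0,0,0.024],[0,0,0.024],[0,0,0.024],[0,0,0.024],[-0.0277,0.002,0],[-0.0277,0.002,0],[-0.0277,0.002,0],[-0.0277,0.002,0],[-0.0277,0.002,0],[-0.0277,0.002,0],[0,0,0],[0,0,0],[0,0,0]],"yaw":[0,0,0,0,0,0,0,0,0,0,0,-2.1,-2.1,-2.1,-2.1,-2.1,-2.2,0,0,0],"jaw":[0,0,0,0,0,0,0,0,0,0,0,0,0,0,0,0,0,0,0,0]}' && python3 look.py w4.png | grep -v dark
```

```text
clock: 11.15
position: [0.4645, 0.0051, 0.1488]
ee_rot: [0.707, 0.707, 0.0, 0.001]
ft_force: [1.0, -0.1, 0.4]
grip_width: 1.001
grasp_force: 0.0
tcp [0.4645 0.0051 0.1488] closing axis deg 0.0 j [ 0.53  0.09 -0.66  1.95  0.06  1.12 -0.16]
stamp_yellow [ 0.632 -0.01   0.006] 0.95
stamp_blue [0.462 0.006 0.02 ] 0.84
stamp_green [ 0.452 -0.053  0.018] 0.83
stamp_green [ 0.571 -0.109 -0.   ] 0.79
stamp_red [ 0.442 -0.121  0.013] 0.74
stamp_red [ 0.45  -0.059  0.018] 0.64
stamp_rack 0.83 (array([629.9,  60. ]), array([216.3,  88.4]), np.float32(88.1))
pad_tray 0.78 (array([453.7, -21.8]), array([284.3,  85.6]), np.float32(82.1))
```

View pics/w4.png

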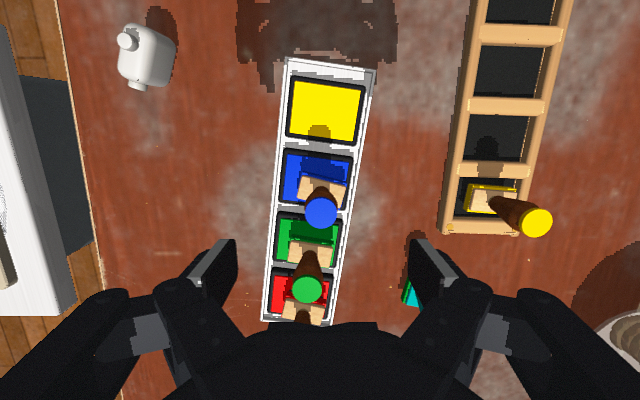

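Yellow stands in its pocket, (490,200) in the picture. The blue disc at (321,212) is centred between the fingers.

```bash
python3 -m jog '{"offset":[[0,0,-0.012],[0,0,-0.012],[0,0,-0.012],[0,0,-0.012],[0,0,-0.012],[0,0,-0.012],[0,0,-0.012],[0,0,-0.012],[0,0,0],[0,0,0],[0,0,0],[0,0,0],[0,0,0],[0,0,0],[0,0,0],[0,0,0],[0,0,0],[0,0,0]],"yaw":[0,0,0,0,0,0,0,0,0,0,0,0,0,0,0,0,0,0],"jaw":[0,0,0,0,0,0,0,0,0,0,1,1,1,1,1,1,1,1]}' 40
```

```text
clock: 13.0
position: [0.464, 0.0052, 0.0522]
ee_rot: [0.707, 0.707, 0.0, 0.0]
ft_force: [-2.4, -0.2, 6.1]
grip_width: 0.278
grasp_force: 39.0
```

```bash
python3 -m jog '{"offset":[[0,0,0.006],[0,0,0.014],[0,0,0.019],[0,0,0.019],[0,0,0.019],[0,0,0.019],[0.014,0.0039,0],[0.014,0.0039,0],[0.014,0.0039,0],[0.014,0.0039,0],[0.014,0.0039,0],[0.014,0.0039,0],[0.014,0.0039,0],[0.014,0.0039,0],[0.014,0.0039,0],[0.014,0.0039,0],[0.014,0.0039,0],[0.014,0.0039,0],[0,0,0],[0,0,0]],"yaw":[0,0,0,0,0,0,0.8,0.8,0.8,0.8,0.8,0.8,0.8,0.8,0.8,0.8,0.8,0.7,0,0],"jaw":[1,1,1,1,1,1,1,1,1,1,1,1,1,1,1,1,1,1,1,1]}' && python3 look.py w5.png | grep -v dark
```

```text
clock: 14.67
position: [0.6317, 0.0523, 0.1475]
ee_rot: [0.646, 0.763, 0.0, -0.001]
ft_force: [-1.2, -0.2, -0.6]
grip_width: 0.275
grasp_force: 39.3
tcp [0.6317 0.0523 0.1475] closing axis deg 9.5 j [ 0.33  0.49 -0.65  1.51  0.3   1.24 -0.19]
stamp_blue [0.631 0.057 0.112] 0.68
stamp_green [ 0.449 -0.057  0.017] 0.69
stamp_red [ 0.442 -0.122  0.017] 0.9
stamp_rack 0.95 (array([635.3,  99.4]), array([223.5,  82.3]), np.float32(87.9))
pad_tray 0.58 (array([460.3,  12.1]), array([217.1,  87.4]), np.float32(82.1))
```

View pics/w5.png

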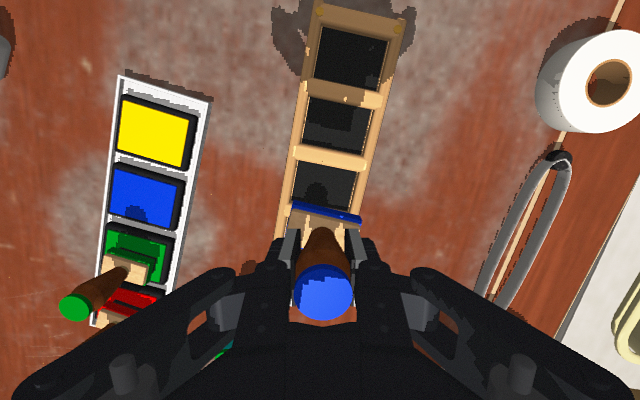

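Blue hangs upright, its front edge (292,203)–(362,219) parallel to the bars. Lowering, releasing, rising.

```bash
python3 -m jog '{"offset":[[0,0,-0.015],[0,0,-0.018],[0,0,-0.018],[0,0,-0.018],[0,0,-0.015],[0,0,-0.010],[0,0,-0.006],[0,0,-0.005],[0,0,-0.003],[0,0,0],[0,0,0],[0,0,0]],"yaw":[0,0,0,0,0,0,0,0,0,0,0,0],"jaw":[1,1,1,1,1,1,1,1,1,1,1,1]}'
```

```text
clock: 16.02
position: [0.6322, 0.052, 0.0404]
ee_rot: [0.646, 0.763, 0.0, 0.0]
ft_force: [-0.1, 0.6, 0.4]
grip_width: 0.274
grasp_force: 39.5
```

```bash
python3 -m jog '{"offset":[[0,0,0],[0,0,0],[0,0,0],[0,0,0],[0,0,0],[0,0,0],[0,0,0.012],[0,0,0.024],[0,0,0.024],[0,0,0.024],[0,0,0.024],[-0.0299,-0.0181,0],[-0.0299,-0.0181,0],[-0.0299,-0.0181,0],[-0.0299,-0.0181,0],[-0.0299,-0.0181,0],[-0.0299,-0.0181,0],[0,0,0],[0,0,0],[0,0,0]],"yaw":[0,0,0,0,0,0,0,0,0,0,0,-1.6,-1.6,-1.6,-1.6,-1.6,-1.5,0,0,0],"jaw":[0,0,0,0,0,0,0,0,0,0,0,0,0,0,0,0,0,0,0,0]}' && python3 look.py w6.png | grep -v dark
```

```text
clock: 17.68
position: [0.453, -0.0564, 0.1488]
ee_rot: [0.707, 0.707, 0.0, 0.001]
ft_force: [-0.4, 0.4, 0.2]
grip_width: 0.998
grasp_force: 0.0
tcp [ 0.453  -0.0564  0.1488] closing axis deg 0.0 j [ 0.65  0.07 -0.64  1.97  0.05  1.12 -0.01]
stamp_yellow [ 0.628 -0.008  0.008] 0.66
stamp_blue [0.63  0.053 0.008] 0.74
stamp_blue [ 0.638  0.082 -0.002] 0.19
stamp_green [ 0.448 -0.057  0.021] 0.94
stamp_green [ 0.57  -0.108  0.   ] 0.71
stamp_red [ 0.442 -0.12   0.015] 0.9
stamp_rack 0.77 (array([628.6,  29.5]), array([154.4,  87.4]), np.float32(88.0))
pad_tray 0.63 (array([453.5, -24.8]), array([276.8,  84.8]), np.float32(82.1))
```

View pics/w6.png

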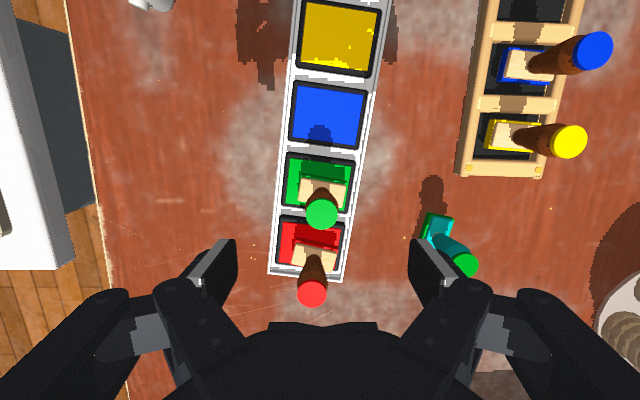

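Blue (515,65) and yellow (510,137) are in their pockets. The green disc at (321,214) is centred, and the decoy (455,250) is outside the finger. Gripping green.

```bash
python3 -m jog '{"offset":[[0,0,-0.012],[0,0,-0.012],[0,0,-0.012],[0,0,-0.012],[0,0,-0.012],[0,0,-0.012],[0,0,-0.012],[0,0,-0.012],[0,0,0],[0,0,0],[0,0,0],[0,0,0],[0,0,0],[0,0,0],[0,0,0],[0,0,0],[0,0,0],[0,0,0]],"yaw":[0,0,0,0,0,0,0,0,0,0,0,0,0,0,0,0,0,0],"jaw":[0,0,0,0,0,0,0,0,0,0,1,1,1,1,1,1,1,1]}' 40
```

```text
clock: 19.53
position: [0.4526, -0.0567, 0.0523]
ee_rot: [0.707, 0.707, 0.0, 0.0]
ft_force: [-1.5, 0.4, 6.4]
grip_width: 0.274
grasp_force: 38.9
```

```bash
python3 -m jog '{"offset":[[0,0,0.006],[0,0,0.014],[0,0,0.019],[0,0,0.019],[0,0,0.019],[0,0,0.019],[0.0151,0.014,0],[0.0151,0.014,0],[0.0151,0.014,0],[0.0151,0.014,0],[0.0151,0.014,0],[0.0151,0.014,0],[0.0151,0.014,0],[0.0151,0.014,0],[0.0151,0.014,0],[0.0151,0.014,0],[0.0151,0.014,0],[0.0151,0.014,0],[0,0,0],[0,0,0]],"yaw":[0,0,0,0,0,0,0.35,0.35,0.35,0.35,0.35,0.35,0.35,0.35,0.35,0.35,0.35,0.35,0,0],"jaw":[1,1,1,1,1,1,1,1,1,1,1,1,1,1,1,1,1,1,1,1]}' && python3 look.py w7.png | grep -v dark
```

```text
clock: 21.2
position: [0.6335, 0.1124, 0.1476]
ee_rot: [0.68, 0.733, 0.0, -0.001]
ft_force: [-1.1, -0.4, -1.2]
grip_width: 0.271
grasp_force: 39.3
tcp [0.6335 0.1124 0.1476] closing axis deg 4.3 j [ 0.25  0.52 -0.68  1.48  0.33  1.26 -0.39]
stamp_green [0.628 0.112 0.114] 0.67
stamp_rack 0.67 (array([636.1, 132.8]), array([157.1,  82.6]), np.float32(87.7))
pad_tray 0.85 (array([462.2,  23.2]), array([199.1,  88.1]), np.float32(82.2))
```

View pics/w7.png

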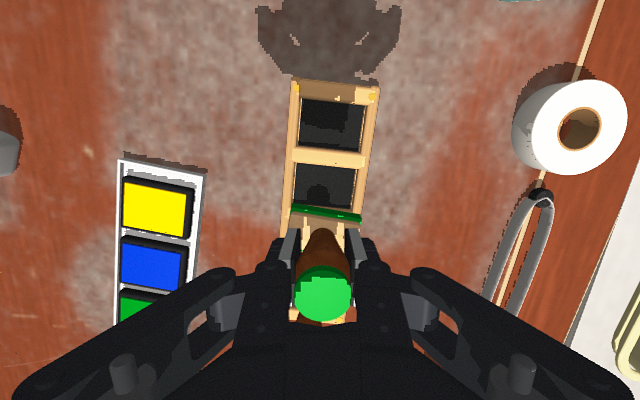

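Green hangs square over its pocket, front edge (291,207)–(361,218). Lowering.

```bash
python3 -m jog '{"offset":[[0,-0.0005,-0.015],[0,0,-0.018],[0,0,-0.018],[0,0,-0.018],[0,0,-0.015],[0,0,-0.010],[0,0,-0.006],[0,0,-0.005],[0,0,-0.003],[0,0,0],[0,0,0],[0,0,0]],"yaw":[0,0,0,0,0,0,0,0,0,0,0,0],"jaw":[1,1,1,1,1,1,1,1,1,1,1,1]}'
```

```text
clock: 22.55
position: [0.634, 0.1109, 0.0405]
ee_rot: [0.681, 0.732, 0.0, 0.0]
ft_force: [0.9, 0.4, 0.9]
grip_width: 0.273
grasp_force: 39.6
```

```bash
python3 -m jog '{"offset":[[0,0,0],[0,0,0],[0,0,0],[0,0,0],[0,0,0],[0,0,0.012],[0,0,0.024],[0,0,0.024],[0,0,0.024],[0,0,0.024],[-0.0237,-0.0292,0],[-0.0237,-0.0292,0],[-0.0237,-0.0292,0],[-0.0237,-0.0292,0],[-0.0237,-0.0292,0],[-0.0237,-0.0292,0],[-0.0237,-0.0292,0],[-0.0237,-0.0292,0],[0,0,0],[0,0,0]],"yaw":[0,0,0,0,0,0,0,0,0,0,-0.5,-0.5,-0.5,-0.5,-0.5,-0.5,-0.6,-0.6,0,0],"jaw":[0,0,0,0,0,0,0,0,0,0,0,0,0,0,0,0,0,0,0,0]}' && python3 -m jog '{"offset":[[0,0,0],[0,0,0]],"yaw":[0,0],"jaw":[0,0]}' && python3 look.py w8.png | grep -v dark
```

```text
clock: 24.22
position: [0.4431, -0.1246, 0.1488]
ee_rot: [0.709, 0.706, -0.0, 0.001]
ft_force: [0.2, 1.8, 0.6]
grip_width: 1.004
grasp_force: 0.0
clock: 24.38
position: [0.4447, -0.1216, 0.1484]
ee_rot: [0.706, 0.708, 0.0, 0.0]
ft_force: [1.0, -0.2, -0.8]
grip_width: 1.001
grasp_force: 0.0
tcp [ 0.4447 -0.1216  0.1484] closing axis deg 0.1 j [ 0.78  0.08 -0.63  1.96  0.05  1.12  0.13]
stamp_yellow [ 0.63  -0.01   0.007] 0.88
stamp_yellow [ 0.447 -0.052  0.007] 0.48
stamp_green [ 0.574 -0.108 -0.001] 0.88
stamp_green [ 0.632 -0.008  0.008] 0.55
stamp_red [ 0.444 -0.123  0.013] 0.92
stamp_red [ 0.449 -0.026 -0.001] 0.64
stamp_rack 0.9 (array([627.4,  -4.1]), array([91.1, 87.6]), np.float32(88.3))
pad_tray 0.96 (array([448.8, -57.4]), array([211. ,  84.2]), np.float32(82.3))
```

View pics/w8.png

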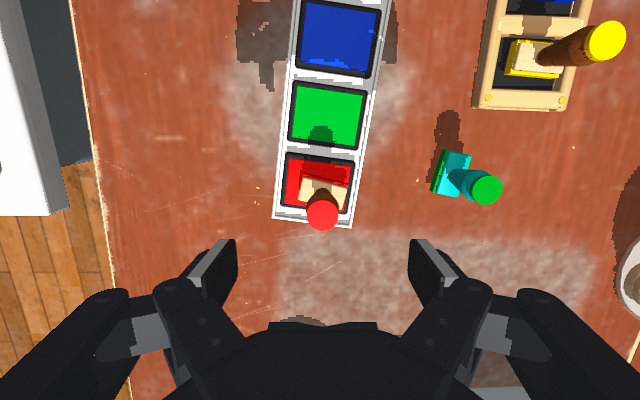

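The red disc at (322,212) is centred and the decoy (460,180) is clear of the finger. Gripping red.

```bash
python3 -m jog '{"offset":[[0,0,-0.012],[0,0,-0.012],[0,0,-0.012],[0,0,-0.012],[0,0,-0.012],[0,0,-0.012],[0,0,-0.012],[0,0,-0.012],[0,0,0],[0,0,0],[0,0,0],[0,0,0],[0,0,0],[0,0,0],[0,0,0],[0,0,0],[0,0,0],[0,0,0]],"yaw":[0,0,0,0,0,0,0,0,0,0,0,0,0,0,0,0,0,0],"jaw":[0,0,0,0,0,0,0,0,0,0,1,1,1,1,1,1,1,1]}' 40
```

```text
clock: 26.23
position: [0.4443, -0.1228, 0.0522]
ee_rot: [0.707, 0.707, 0.0, 0.0]
ft_force: [0.4, 0.1, 4.1]
grip_width: 0.272
grasp_force: 39.1
```

```bash
python3 -m jog '{"offset":[[0,0,0.006],[0,0,0.014],[0,0,0.019],[0,0,0.019],[0,0,0.019],[0,0,0.019],[0.016,0.0244,0],[0.016,0.0244,0],[0.016,0.0244,0],[0.016,0.0244,0],[0.016,0.0244,0],[0.016,0.0244,0],[0.016,0.0244,0],[0.016,0.0244,0],[0.016,0.0244,0],[0.016,0.0244,0],[0.016,0.0244,0],[0.016,0.0244,0],[0,0,0],[0,0,0]],"yaw":[0,0,0,0,0,0,0.8,0.8,0.8,0.8,0.8,0.8,0.8,0.8,0.8,0.8,0.8,0.7,0,0],"jaw":[1,1,1,1,1,1,1,1,1,1,1,1,1,1,1,1,1,1,1,1]}' && python3 -m jog '{"offset":[[0,0,0],[0,0,0]],"yaw":[0,0],"jaw":[1,1]}' && python3 look.py w9.png | grep -v dark
```

```text
clock: 27.9
position: [0.6355, 0.172, 0.1473]
ee_rot: [0.645, 0.764, -0.0, -0.001]
ft_force: [-0.7, -0.6, -1.3]
grip_width: 0.276
grasp_force: 39.3
clock: 28.07
position: [0.6357, 0.1686, 0.1478]
ee_rot: [0.647, 0.763, -0.0, 0.0]
ft_force: [-0.4, 0.6, -0.2]
grip_width: 0.277
grasp_force: 39.3
tcp [0.6357 0.1686 0.1478] closing axis deg 9.4 j [ 0.19  0.56 -0.73  1.44  0.38  1.28 -0.41]
stamp_red [0.633 0.169 0.11 ] 0.97
stamp_rack 0.89 (array([636.5, 159.3]), array([106.3,  81.4]), np.float32(88.0))
pad_tray 0.89 (array([463.5,  35.3]), array([178.7,  88.5]), np.float32(82.5))
pad_tray 0.34 (array([649. ,  80.6]), array([ 75.8, 138.3]), np.float32(93.4))
```

View pics/w9.png

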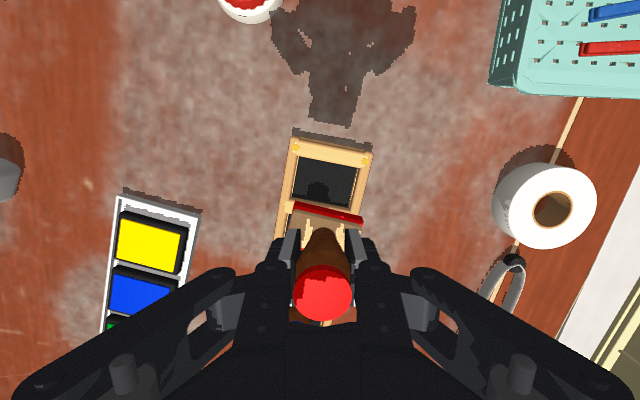

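Red hangs square over the leftmost pocket, front edge (294,204)–(363,219). Lowering.

```bash
python3 -m jog '{"offset":[[0,0,-0.015],[0,0,-0.018],[0,0,-0.018],[0,0,-0.018],[0,0,-0.015],[0,0,-0.010],[0,0,-0.006],[0,0,-0.005],[0,0,-0.003],[0,0,0],[0,0,0],[0,0,0]],"yaw":[0,0,0,0,0,0,0,0,0,0,0,0],"jaw":[1,1,1,1,1,1,1,1,1,1,1,1]}'
```

```text
clock: 29.42
position: [0.6363, 0.1702, 0.0405]
ee_rot: [0.646, 0.763, 0.0, 0.0]
ft_force: [-0.6, 0.6, 1.4]
grip_width: 0.273
grasp_force: 39.5
```

```bash
python3 -m jog '{"offset":[[0,0,0],[0,0,0],[0,0,0],[0,0,0],[0,0,0],[0,0,0.012],[0,0,0.024],[0,0,0.03],[0,0,0.03],[0,0,0.03],[0,0,0.03],[0,0,0.03],[-0.022,-0.01,0],[-0.022,-0.01,0],[-0.022,-0.01,0],[-0.022,-0.01,0],[-0.022,-0.01,0],[0,0,0],[0,0,0],[0,0,0]],"yaw":[0,0,0,0,0,0,0,0,0,0,0,0,-1.5,-1.5,-1.5,-1.5,-1.5,0,0,0],"jaw":[0,0,0,0,0,0,0,0,0,0,0,0,0,0,0,0,0,0,0,0]}' && python3 look.py w10.png | grep -v dark
python3 - <<'E'
from h import *
p=manip.camera("scene"); save(p,"s2.png")
for n in ["stamp_yellow","stamp_blue","stamp_green","stamp_red"]: print(n,[(np.round(d["at"],3),round(d["score"],2)) for d in manip.tip_of(p,n)[:2]])
a=cv2.imread('pics/w10.png'); b=cv2.imread('pics/s2.png')
cv2.imwrite('pics/fin.png',np.hstack([cv2.resize(a[0:300,200:500],(400,400)),cv2.resize(b[120:300,170:350],(400,400))]))
E
```

```text
clock: 31.08
position: [0.5265, 0.1203, 0.2267]
ee_rot: [0.695, 0.719, 0.001, 0.001]
ft_force: [-0.4, -0.6, 0.1]
grip_width: 0.999
grasp_force: 0.0
tcp [0.5265 0.1203 0.2267] closing axis deg 2.0 j [ 0.38  0.23 -0.79  1.66  0.17  1.32 -0.4 ]
stamp_yellow [ 0.629 -0.011  0.009] 0.89
stamp_yellow [ 0.448 -0.055  0.007] 0.35
stamp_blue [0.632 0.052 0.006] 0.93
stamp_green [0.632 0.112 0.005] 0.79
stamp_green [ 0.571 -0.11   0.003] 0.62
stamp_red [0.634 0.171 0.001] 0.56
stamp_rack 0.92 (array([632.8,  83.1]), array([256.9,  84.4]), np.float32(88.0))
stamp_rack 0.45 (array([645.8, 105.1]), array([39.2, 71.2]), np.float32(154.7))
stamp_yellow []
stamp_blue [(array([0.632, 0.052, 0.008]), 0.89)]
stamp_green [(array([0.631, 0.112, 0.004]), 0.97), (array([ 0.57 , -0.112, -0.001]), 0.78)]
stamp_red [(array([0.634, 0.17 , 0.009]), 0.85)]
```

View pics/fin.png

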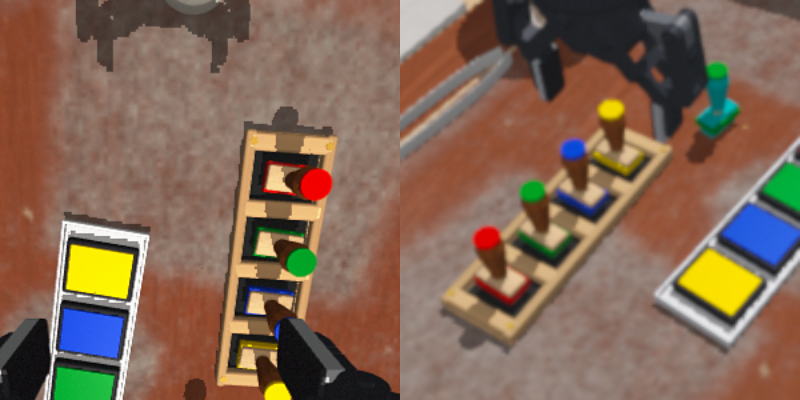

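All four stamps stand upright and square in their pockets: red, green, blue, yellow from left to right in the rack. Nothing is touching the robot, so I'm handing in.

```bash
python3 -c "
from workcell import manip
print(manip.hand_in())"
```

```text
the job is handed in; nothing more can be done
None
```

All four stamps are in the rack in reverse order (red, green, blue, yellow from the left), upright and square in the final pictures; the job was handed in at about 31 s, and no verdict came back.

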